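# Lock the oak strip in the toggle-clamp jig

## Task

Take the loose oak strip from the riser, lay it flat in the jig's channel and let go of it, then push the sprung plunger in until it snaps in and stays, so that the strip's long side is pushed up to the fence. Then push the toggle clamp's lever right over and down past its dead centre, so that it locks with its pad pressing on the strip. Leave the other things on the bench where they lie.

Things in the scene. Friction and masses are not known exactly. Their poses are not given: they have to be found in the camera images.
- jig: The jig, fixed to the bench: a two-layer board, top at z 45 mm, x -90 to 90, y -50 to 85 mm, with a wing (x -75 to 15) out to y -155. Origin on the bench surface under the strip's final centre; z up; x runs along the channel, away from the robot; +y leads from the toggle clamp to the sprung plunger. The clamp bracket stands at x -60 to 0, y -144 to -78, up to z 99. All mm below are in this frame.
- bed (a point): Middle of the bed (the board's top), at x 0, y 0, z 45 mm; axes as the jig's. The strip lies here along x, either way round, between the low end blocks (faces at x -73 and +73, tops at z 57 mm) and between the fence and the plunger tip. The sides are open for fingers at x -30 to +45.
- fence_face (a point): Middle of the fence line, at x 0, y -21, z 54 mm; axes as the jig's. The fence is two wooden blocks, 20 mm long, centred at x -55 and +55, faces at y -21, tops at z 59 mm. From the fence to the sprung-back plunger tip there are 62 mm free, for the 42 mm wide strip.
- riser: A wooden bench riser, fixed, like a small table 175 (its x) x 240 mm (its y) with its top at z 135 mm; origin on the bench surface under its middle. The strip lies on it. Mind the long lamp that hangs over the near side of the bench, its underside 0.65 m above the bench top: arms must work beneath it.
- strip_center (a point): Centre of the loose oak strip, a plain flat rectangular piece, 42 (its x) x 130 (its y) x 18 mm (its z), 0.05 to 0.1 kg, lying flat on the riser. The only other plain light wooden pieces are a thin veneer chip and a wedge, both shorter.
- strip: The same oak strip; origin at the middle of its underside, axes as at its centre.
- plunger (a joint): Travel of the sprung plunger, m: 0 sprung back, 0.019 fully in. Pushed toward -y it resists with up to 7 N; let go before 0.014 it springs back; past that it snaps in and stays at 0.019. Its tip (12 mm thick, at x -50, z 59 mm) is at y +41 when back, +22 when in, so it pushes the strip to the fence. Its aluminium housing is at x -67 to -33, y 50 to 80, top z 75, with a small steel snap link on it.
- knob_face (a point): Centre of the outer flat face of the plunger's black round knob (26 mm across, 15 mm thick), moving with it: at x -50, y +120, z 59 mm when sprung back, y +101 when in. Push it toward the jig's -y.
- lever (a joint): Toggle clamp lever, rad: 0 open, standing up, leaning 25 degrees toward -y; grows as it is pushed toward -y and down; dead centre 1.17; locked end 1.28, pointing 8 degrees below level. Axis along x through y -125, z 91 mm, in the plane x -30. Moves easily, against a light spring, to about 0.97; with the strip under the pad it then resists, springs back if let go short of dead centre; beyond it it snaps down and stays.
- lever_grip (a point): Point on the axis of the lever's black round rubber grip (20 mm thick), 85 mm from the lever's pivot; the grip reaches from 50 mm to 115 mm from the pivot. Open, it stands up to about z 197 mm. Pushing it over dead centre takes up to about 7 N here.
- spindle (a joint): How far the clamp's sprung spindle is pressed back into its arm, m: 0 = pressing on nothing, about 0.003 when locked on the strip, a little more at dead centre.
- pad_face (a point): Centre of the face of the rubber pad (20 mm across) at the spindle's end. Clamp open: the arm stands upright at x -30, y -99 mm, top at about z 190, the spindle sticking out toward +y to about y -65. Locked: the pad presses on the strip's top at x -30, y -7 mm.
- screwdriver: A bystander to be left where it is: slotted screwdriver, 211 x 26 x 25 mm, lying on the low planks in front of the jig. Origin at the middle of its underside.
- wood_chip: A bystander to be left where it is: thin veneer off-cut, 89 x 48 x 8 mm, lying beside the strip on the riser. Origin at the middle of its underside.
- wedge: A bystander to be left where it is: pine wedge, 100 x 30 mm, 24 mm thick at its thick end, lying in front of the jig. Origin at the middle of its underside.
- cork_block: A bystander to be left where it is: cork sanding block, 105 x 60 x 35 mm. Origin at the middle of its underside.
- string_ball: A bystander to be left where it is: ball of string, about 65 mm. Origin at the middle of its underside.
- pencil: A bystander to be left where it is: flat carpenter pencil, 155 x 14 x 8 mm, lying on the low planks at the near side of the bench. Origin at the middle of its underside.

How it is judged:
By the outcome, as a careful person would: the job done as asked, in the order asked, and still so for the second after the job is handed in, with the robot touching nothing.
It also fails if it takes over 72 s, if anything falls off the work surface, if the arm or the gripper's body presses on something with over 40 N, if the wrist force passes 120 N, or if a joint passes its speed limit or range.

## Robot

A 6-joint arm with a two-finger parallel gripper is mounted at the origin on a cart in front of the work surface, level with it; the furniture and walls round the work are solid. World frame = base frame: x ahead of the robot, y to its left, z up, the work surface at z = 0. Lengths are in m, angles in degrees, forces in N, time in s.
With the tool pointing down it reaches from about 0.25 to 0.775 m from the base axis. Payload 4 kg.
Tool frame: the origin (TCP) lies at the very end of the fingers, on their centre line; the grasp point (between the pads) lies 19 mm behind it; z points along the fingers, y is the direction in which the jaws open and shut (so a half turn about z gives the same grasp; the last joint's range is limited). The gripper opens to 94 mm and grips with 3 to 60 N. Pads are 16 mm wide; open, the fingers measure 119 mm over their backs; the gripper's body (75 mm by 177 mm) begins 78 mm behind the grasp point.
Start: joints at [68.807, 4.996, 78.535, -0, 96.463, -5.907], TCP at [0.145, 0.531, 0.206] pointing down, gripper open.
Joint ranges: [-177.83, 177.83], [-43.37, 116.18], [15.69, 146.23], [-61.86, 241.86], [9.47, 152.12], [-147.06, 147.06]. Speed limits (degrees/s): [159.86, 159.86, 180, 180, 180, 180].

## Interface

Orientations are given as [roll, pitch, yaw] about the fixed x, y, z axes, in that order (R = Rz(yaw) Ry(pitch) Rx(roll)).
In Python, from cell import ctrl gives the robot as it stands.
- The arm moves only by the shell command python3 -m creep 'ROWS' [FORCE]. ROWS is a JSON object of lists of equal length, an entry for each row: "offset": the shift along the tool's x, y, z in cm, a list of three; "rotation": the turn, a rotation vector about the tool's x, y, z in degrees, a list of three; "hand": the finger opening in cm, from 0 to 9.4. In form: {"offset": [[dx, dy, dz], ...], "rotation": [[wx, wy, wz], ...], "hand": [hand, ...]}. A call has 1 to 20 rows; each row is the pose to reach, as a shift and turn from the pose commanded when the call began, along the tool's axes at that moment; what a row does not reach only later rows make up. A row lasts 1/8 s, in which the tool goes at most 62.5 mm and 10.7 degrees, less where a joint would pass 70% of its speed; a pose out of reach is approached as far as the arm can. A call with a gripper value outside its range is refused whole. The fingers move at their own pace and stop on an object; FORCE is the grip in N (left out, the last holds). Time passes only in rows, so rows that repeat a pose let the fingers close. It gives the time, the measured TCP pose, the force and the opening at its end, in the units of the state.
- ctrl.get_state(): the state, without advancing time (a new reading comes with each control period).
- ctrl.capture(name): name is "side" or "top" or "wrist"; returns the picture (400x640x3 uint8, blue, green, red); there is no depth.
- ctrl.calibration(name): a dict with "camera_matrix" (3x3 intrinsics, pixels), "R" (3x3) and "t" (3): a world point X has camera coordinates R X + t. Camera axes: x right, y down, z forward; pixel columns grow to the right and rows downward; lengths in m; the calibration is good to about 2 mm. The wrist camera is an equidistant fisheye: a pixel r from the principal point sees the ray r / f radians off the axis. A picture is of the moment at which its call begins: read the wrist's pose just before it. calibration takes no time and is no camera call; for the wrist camera it gives the pose at the moment of the call.
- ctrl.hand_in(): hands the job in, once; it reports no verdict.
Trained networks look in the newest picture that a camera, given by its name, has taken for a name from the list of things; names that differ only in an ending like _2 or _b are one class to them, and where a whole thing is asked for, a point or a joint stands for the part that bears it (a point fixed in the world has none). Each returns a list of dicts, best first, with "conf" (0 to 1); they miss things now and then, are a little off and sometimes report something else, mostly with a low value. They report only what shows in the picture. A call takes as long as a camera call.
- ctrl.recognise(camera, target): "centre" ([x, y, z] in m, in world coordinates, good to about 4 mm: the middle of the surface that is visible of it).
- ctrl.outline_of(camera, target): "mask" (400x640 bool, what is visible of it).
The state is a dict: "time_s": time; "joint_positions": joint angles; "qd": joint speeds; "effort": joint torques, N m; "ee_pos": TCP position; "orientation": TCP orientation; "wrist_force": force on the tool from outside, world axes, zero at the start; "moment": the same for the moment, N m; "gripper_width": opening from 0.0 (shut) to 1.0 (fully open).
Only numpy, scipy, OpenCV 4.12 (cv2) and the standard library are available. Lean on these libraries where they do the work, as an engineer would, in place of code of your own. Each camera call takes 0.05 s, during which the arm holds its last target. There are 200 camera calls.

## Working session

There is one attempt and no reset: what is moved stays moved. The work goes in short steps, Python scripts to look and compute and a shell command to move; the robot and the scene stay as the last step left them, time stands still between calls to the robot, and variables do not carry over. Pictures are saved under pics/ and viewed, about 8 in all and at most 12, crops included, and the job is handed in when it is done.

```bash
mkdir -p pics; ls
python3 - <<'E'
from cell import ctrl
import cv2,numpy as np
s=ctrl.get_state();print(s['ee_pos'],s['orientation'],s['gripper_width'],s['time_s'])
for c in ('side','top'):
    im=ctrl.capture(c);cv2.imwrite(f'pics/{c}1.png',im)
    k=ctrl.calibration(c);print(c,np.round(k['camera_matrix'],1).tolist(),np.round(-np.array(k['R']).T@k['t'],3))
    for n in ('jig','riser','strip','plunger','knob_face','lever_grip','pad_face','wood_chip','screwdriver','wedge','cork_block'):
        r=ctrl.recognise(c,n)
        print(n,[(np.round(d['centre'],3).tolist(),round(d['conf'],2)) for d in r[:2]])
print(ctrl.get_state()['time_s'])
E
```

```text
pics
[0.14481164 0.53003484 0.20431614] [-1.79875707e+02 -1.28556382e-02  1.64716004e+02] 0.9986990140456421 0.0
side [[428.5, 0.0, 320.7], [0.0, 428.5, 198.8], [0.0, 0.0, 1.0]] [0.269 0.698 0.631]
jig [([0.525, 0.018, 0.046], 0.77), ([0.483, 0.114, 0.06], 0.18)]
riser [([0.435, -0.298, 0.101], 0.82)]
strip [([0.4, -0.341, 0.156], 0.61), ([0.52, -0.153, 0.174], 0.59)]
plunger [([0.48, 0.115, 0.07], 0.52)]
knob_face [([0.482, 0.116, 0.06], 0.66), ([0.327, -0.194, 0.024], 0.31)]
lever_grip [([0.521, -0.153, 0.174], 0.65), ([0.527, 0.018, 0.046], 0.65)]
pad_face [([0.522, -0.067, 0.186], 0.47)]
wood_chip [([0.349, -0.41, 0.14], 0.69)]
screwdriver [([0.386, -0.072, 0.039], 0.81)]
wedge [([0.397, 0.072, 0.015], 0.94), ([0.387, -0.074, 0.039], 0.18)]
cork_block [([0.433, -0.184, 0.036], 0.87)]
top [[424.2, 0.0, 315.2], [0.0, 424.2, 200.8], [0.0, 0.0, 1.0]] [ 0.409 -0.133  1.151]
jig [([0.527, -0.009, 0.047], 0.93)]
riser []
strip [([0.401, -0.355, 0.151], 0.93), ([0.436, -0.408, 0.132], 0.72)]
plunger [([0.479, 0.099, 0.062], 0.61)]
knob_face [([0.482, 0.096, 0.06], 0.53)]
lever_grip [([0.525, -0.149, 0.155], 0.51)]
pad_face [([0.483, 0.097, 0.058], 0.51), ([0.521, -0.076, 0.186], 0.43)]
wood_chip [([0.354, -0.419, 0.143], 0.7)]
screwdriver [([0.391, -0.093, 0.042], 0.93)]
wedge [([0.404, 0.053, 0.016], 0.89), ([0.326, -0.213, 0.025], 0.4)]
cork_block [([0.433, -0.208, 0.035], 0.92), ([0.406, 0.052, 0.016], 0.26)]
1.2
```

View pics/top1.png

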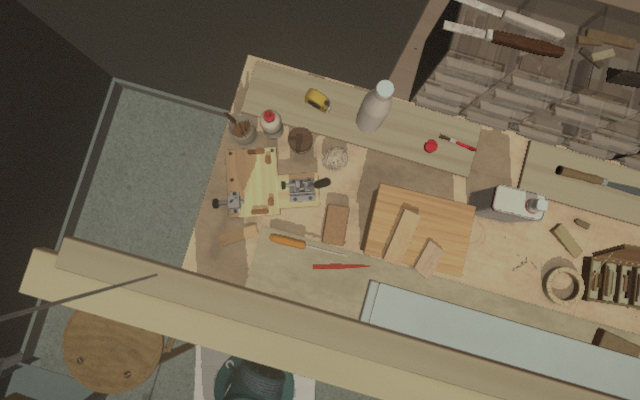

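View pics/side1.png

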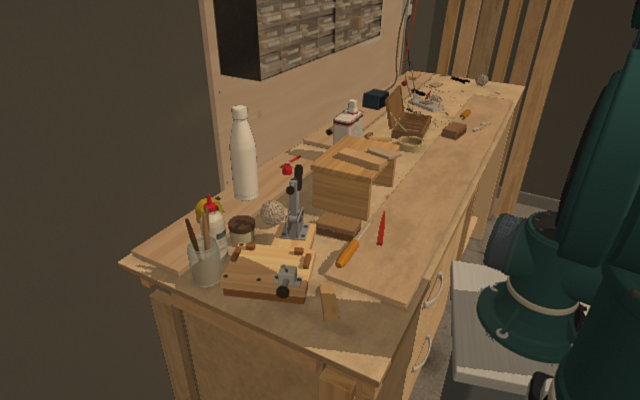

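```bash
cat > h.py <<'E'
from cell import ctrl
import cv2,numpy as np
from scipy.spatial.transform import Rotation as Ro
def rays(c,px,k=None):
    k=k or ctrl.calibration(c);K=np.array(k['camera_matrix']);px=np.asarray(px,float).reshape(-1,2)
    n=np.c_[(px-K[:2,2])/[K[0,0],K[1,1]]]
    if c=='wrist':
        th=np.linalg.norm(n,axis=1,keepdims=True);d=np.c_[n/np.maximum(th,1e-9)*np.sin(th),np.cos(th)]
    else: d=np.c_[n,np.ones(len(n))]
    R=np.array(k['R']);return -R.T@np.array(k['t']).ravel(),d@R
def onplane(c,px,z,k=None):
    o,d=rays(c,px,k);return o+d*((z-o[2])/d[:,2])[:,None]
def proj(c,X,k=None):
    k=k or ctrl.calibration(c);K=np.array(k['camera_matrix']);p=np.asarray(X).reshape(-1,3)@np.array(k['R']).T+np.array(k['t']).ravel()
    if c=='wrist':
        r=np.linalg.norm(p[:,:2],axis=1,keepdims=True);n=p[:,:2]/r*np.arctan2(r,p[:,2:])
    else:n=p[:,:2]/p[:,2:]
    return n*[K[0,0],K[1,1]]+K[:2,2]
def rect(c,name,z,k=None):
    r=ctrl.outline_of(c,name)
    if not r: return None
    m=r[0]['mask'].astype(np.uint8);cs,_=cv2.findContours(m,cv2.RETR_EXTERNAL,cv2.CHAIN_APPROX_NONE)
    p=onplane(c,max(cs,key=cv2.contourArea).reshape(-1,2),z,k)[:,:2]
    return r[0]['conf'],cv2.minAreaRect((p*1000).astype(np.float32))
def totool(dX):  # world shift (m) -> tool cm
    s=ctrl.get_state();return np.round(Ro.from_euler('xyz',s['orientation'],degrees=True).inv().apply(dX)*100,2)
E
python3 - <<'E'
from h import *
ctrl.capture('top')
print(rect('top','strip',.153),rect('top','wood_chip',.143),rect('top','jig',.045))
im=cv2.imread('pics/top1.png')
cv2.imwrite('pics/c1.png',cv2.resize(im[130:240,200:345],None,fx=5.4,fy=5.4,interpolation=cv2.INTER_CUBIC))
E
```

```text
(0.65, ((404.3993225097656, -354.0009460449219), (50.41435241699219, 133.18893432617188), 66.22537994384766)) (0.88, ((352.04022216796875, -419.2598876953125), (49.065799713134766, 85.6281509399414), 61.64482116699219)) (0.91, ((543.0111694335938, -31.218475341796875), (180.4108123779297, 311.51123046875), 5.549697399139404))
```

View pics/c1.png

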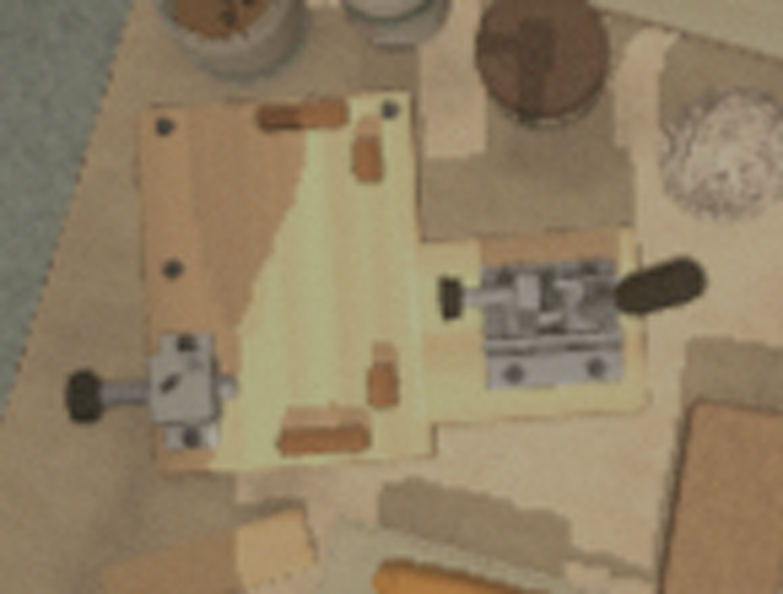

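```bash
cat >> h.py <<'E'
def fit2(J,W): # jig->world 2D
    J=np.array(J,float);W=np.array(W,float);jc,wc=J.mean(0),W.mean(0)
    a=J-jc;b=W-wc;th=np.arctan2((a[:,0]*b[:,1]-a[:,1]*b[:,0]).sum(),(a*b).sum())
    R=np.array([[np.cos(th),-np.sin(th)],[np.sin(th),np.cos(th)]]);t=wc-R@jc
    return np.degrees(th),t,np.round((J@R.T+t-W)*1000,1)
E
python3 - <<'E'
from h import *
px=np.array([(141,103),(410,92),(434,453),(160,470),(636,228),(648,405)])/5.4+[200,130]-.5*(1-1/5.4)
W=onplane('top',px,.045)[:,:2]
J=np.array([(90,85),(90,-50),(-90,-50),(-90,85),(15,-155),(-75,-155)])/1000
print(fit2(J,W))
E
```

```text
(np.float64(4.969645001102647), array([ 0.54163671, -0.00134219]), array([[-0.3,  2.2],
       [ 2.8, -1.6],
       [-0.6, -0.7],
       [-1.2,  2.3],
       [ 1.4, -1. ],
       [-2.1, -1.2]]))
```

Run:
```python
from h import *
print(np.round(onplane('top',[(60,240),(22,290),(300,285),(300,345),(400,308),(600,360)],.66),3))
s=ctrl.get_state();p=s['ee_pos']
for a,r,z in [(65,.55,.235),(58,.55,.25),(51,.55,.25),(44,.55,.25),(37,.55,.25),(30,.55,.25),(24,.55,.25),(18,.55,.25),(12,.55,.25),(6,.55,.25),(0,.55,.25),(-6,.55,.25),(-12,.55,.25),(-18,.55,.25),(-24,.555,.25),(-30,.56,.25),(-35,.56,.25),(-40,.565,.25)]:
    w=np.array([r*np.cos(np.radians(a)),r*np.sin(np.radians(a)),z]);print(totool(w-p))
print(totool(np.array([.431,-.366,.25])-p))
```

```text
[[ 0.395  0.15   0.66 ]
 [ 0.338  0.189  0.66 ]
 [ 0.349 -0.125  0.66 ]
 [ 0.282 -0.127  0.66 ]
 [ 0.325 -0.24   0.66 ]
 [ 0.271 -0.469  0.66 ]]
[-9.28 -0.79 -2.95]
[-15.82  -2.32  -4.45]
[-22.12  -4.65  -4.45]
[-28.09  -7.72  -4.45]
[-33.64 -11.49  -4.45]
[-38.7  -15.92  -4.45]
[-42.57 -20.18  -4.45]
[-45.98 -24.82  -4.45]
[-48.88 -29.79  -4.45]
[-51.25 -35.04  -4.45]
[-53.05 -40.5   -4.45]
[-54.28 -46.13  -4.45]
[-54.91 -51.85  -4.45]
[-54.94 -57.61  -4.45]
[-54.86 -63.41  -4.45]
[-54.16 -69.23  -4.45]
[-52.72 -73.89  -4.45]
[-51.32 -78.62  -4.45]
[-51.22 -78.94  -4.45]
```

```bash
python3 -m creep '{"offset":[[-5,-0.3,-2],[-9.3,-0.8,-3.5],[-15.8,-2.3,-4.2],[-22.1,-4.6,-4.2],[-28.1,-7.7,-4.2],[-33.6,-11.5,-4.2],[-38.7,-15.9,-4.2]],"rotation":[[0,0,2],[0,0,4],[0,0,6],[0,0,8.5],[0,0,8.5],[0,0,8.5],[0,0,8.5]],"hand":[9.4,9.4,9.4,9.4,9.4,9.4,9.4]}'
python3 - <<'E'
from h import *
s=ctrl.get_state();print(s['ee_pos'],s['orientation'],s['joint_positions'])
cv2.imwrite('pics/side2.png',ctrl.capture('side'))
E
```

```text
time_s: 2.28
ee_pos: [0.4643, 0.2923, 0.2473]
orientation: [180.0, 0.0, 156.2]
wrist_force: [0.1, 0.2, 0.3]
gripper_width: 1.005
[0.46434599 0.29229827 0.24730338] [1.79986398e+02 3.19512460e-03 1.56216455e+02] [ 2.62647940e+01  4.57819551e+00  7.42808226e+01  6.40532142e-03
  1.01128503e+02 -3.99504248e+01]
```

View pics/side2.png

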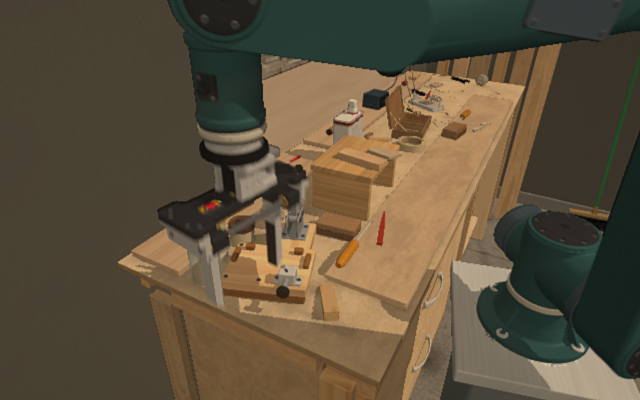

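Run:
```python
from h import *
th=np.radians(26.3);n=np.array([-np.sin(th),np.cos(th),0]);u=np.array([np.cos(th),np.sin(th),0])
for off in (0,.05):
  for px in [(220,5),(205,50),(190,35),(290,66),(450,62),(600,38),(620,5),(430,0)]:
    o,d=rays('side',[px]);q=o+d[0]*((off-(o@n))/(d[0]@n));print(px,off,'r',round(q@u,3),'z',round(q[2],3))
```

```text
(220, 5) 0 r 0.544 z 0.578
(205, 50) 0 r 0.565 z 0.533
(190, 35) 0 r 0.579 z 0.549
(290, 66) 0 r 0.471 z 0.512
(450, 62) 0 r 0.266 z 0.509
(600, 38) 0 r 0.051 z 0.533
(620, 5) 0 r 0.036 z 0.574
(430, 0) 0 r 0.304 z 0.581
(220, 5) 0.05 r 0.545 z 0.583
(205, 50) 0.05 r 0.563 z 0.543
(190, 35) 0.05 r 0.576 z 0.557
(290, 66) 0.05 r 0.478 z 0.524
(450, 62) 0.05 r 0.294 z 0.521
(600, 38) 0.05 r 0.1 z 0.543
(620, 5) 0.05 r 0.087 z 0.579
(430, 0) 0.05 r 0.328 z 0.586
```

Run:
```python
from h import *
s=ctrl.get_state();p=s['ee_pos']
for w in [(.46,.285,.205),(.45,.2,.203),(.45,.0,.203),(.45,-.1,.203),(.431,-.366,.203)]: print(w,totool(np.array(w)-p))
```

```text
(0.46, 0.285, 0.205) [ 0.79 -0.38  4.21]
(0.45, 0.2, 0.203) [-1.79 -8.54  4.45]
(0.45, 0.0, 0.203) [-10.02 -26.76   4.58]
(0.45, -0.1, 0.203) [-14.13 -35.88   4.64]
(0.431, -0.366, 0.203) [-23.35 -60.9    4.8 ]
```

```bash
python3 -m creep '{"offset":[[0.8,-0.4,4.2],[-0.5,-4.5,4.4],[-1.8,-8.5,4.4],[-3.9,-13.1,4.4],[-5.9,-17.6,4.4],[-8,-22.2,4.4],[-10,-26.8,4.4],[-12.1,-31.3,4.4],[-14.1,-35.9,4.4],[-16,-40.9,4.4],[-17.8,-45.9,4.4],[-19.7,-50.9,4.4],[-21.5,-55.9,4.4],[-23.3,-60.9,4.4],[-23.3,-60.9,4.4]],"rotation":[[0,0,0],[0,0,0],[0,0,0],[0,0,0],[0,0,0],[0,0,0],[0,0,0],[0,0,0],[0,0,0],[0,0,0],[0,0,0],[0,0,0],[0,0,0],[0,0,0],[0,0,0]],"hand":[9.4,9.4,9.4,9.4,9.4,9.4,9.4,9.4,9.4,9.4,9.4,9.4,9.4,9.4,9.4]}'
python3 - <<'E'
from h import *
s=ctrl.get_state();print(s['ee_pos'],s['orientation'],s['joint_positions'],s['wrist_force'])
k=ctrl.calibration('wrist');im=ctrl.capture('wrist');cv2.imwrite('pics/w1.png',im)
print(k['camera_matrix'],rect('wrist','strip',.153,k),rect('wrist','wood_chip',.143,k))
r=ctrl.outline_of('wrist','strip')
if r: print(np.argwhere(r[0]['mask']).mean(0))
E
```

```text
time_s: 4.2
ee_pos: [0.4297, -0.3601, 0.2024]
orientation: [180.0, -0.1, 155.9]
wrist_force: [-0.0, 0.9, -0.1]
gripper_width: 1.002
[ 0.42971913 -0.36014889  0.2023519 ] [ 1.79997979e+02 -8.64192755e-02  1.55946315e+02] [-4.57413583e+01  6.46397845e+00  7.72938436e+01 -3.02416060e-02
  9.63232259e+01 -1.11690981e+02] [-0.03303612  0.89892619 -0.11136877]
[[309.70691629   0.         319.05504651]
 [  0.         309.70691629 203.80678634]
 [  0.           0.           1.        ]] (0.87, ((403.57781982421875, -353.9774475097656), (42.18080139160156, 130.5841827392578), 67.05300903320312)) (0.97, ((350.4375, -419.08184814453125), (46.84328842163086, 85.77256774902344), 61.41135025024414))
[183.05784004 313.49943516]
```

View pics/w1.png

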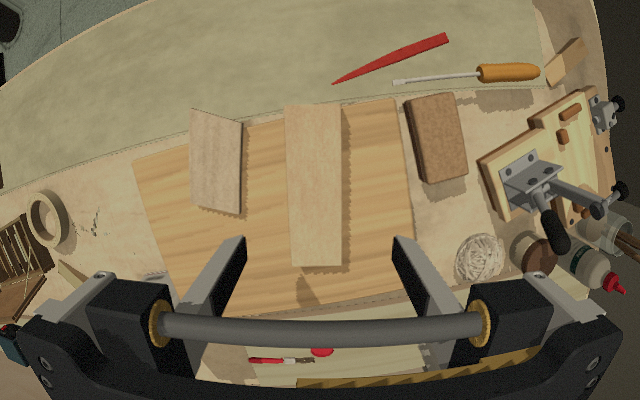

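Run:
```python
from h import *
s=ctrl.get_state();p=s['ee_pos'];print(p,s['orientation'],s['time_s'])
print(totool(np.array([.4312,-.3657,.140])-p))
```

```text
[ 0.43095031 -0.35616587  0.20364891] [1.79969978e+02 6.73165631e-03 1.56284995e+02] 4.4
[-0.41 -0.87  6.36]
```

```bash
python3 -m creep '{"offset":[[-0.4,-0.9,3],[-0.4,-0.9,5.5],[-0.4,-0.9,6.35],[-0.4,-0.9,6.35],[-0.4,-0.9,6.35]],"rotation":[[0,0,-0.7],[0,0,-0.7],[0,0,-0.7],[0,0,-0.7],[0,0,-0.7]],"hand":[9.4,9.4,9.4,9.4,9.4]}'
```

```text
time_s: 5.03
ee_pos: [0.4314, -0.3673, 0.1416]
orientation: [-179.9, 0.1, 157.0]
wrist_force: [-0.2, -0.2, 0.2]
gripper_width: 1.002
```

```bash
python3 -m creep '{"offset":[[0,0,0.2],[0,0,0.2],[0,0,0.2],[0,0,0.2],[0,0,0.2],[0,0,0.2],[0,0,0.2],[0,0,0.2]],"rotation":[[0,0,0],[0,0,0],[0,0,0],[0,0,0],[0,0,0],[0,0,0],[0,0,0],[0,0,0]],"hand":[4,3.8,3.8,3.8,3.8,3.8,3.8,3.8]}' 30
python3 -m creep '{"offset":[[0,0,-2],[0,0,-4.5],[0,0,-6.5],[0,0,-6.5]],"rotation":[[0,0,0],[0,0,0],[0,0,0],[0,0,0]],"hand":[3.8,3.8,3.8,3.8]}'
python3 - <<'E'
from h import *
s=ctrl.get_state();p=s['ee_pos'];print(p,s['orientation'],s['time_s'],s['gripper_width']*94)
th=np.radians(4.97);c,sn=np.cos(th),np.sin(th)
J=lambda x,y,z:np.array([.5416+c*x-sn*y,-.0013+sn*x+c*y,z])
for w in [(.45,-.25,.205),(.45,-.1,.205),(.5,.0,.2),J(.03,.008,.18)]: print(np.round(w,3),totool(np.array(w)-p))
E
```

```text
time_s: 6.02
ee_pos: [0.4307, -0.3671, 0.1379]
orientation: [180.0, -0.0, 156.9]
wrist_force: [-0.2, 0.1, 0.6]
gripper_width: 0.446
time_s: 6.52
ee_pos: [0.4313, -0.368, 0.2048]
orientation: [-179.9, 0.2, 156.9]
wrist_force: [-0.4, 1.2, -1.3]
gripper_width: 0.442
[ 0.43128223 -0.36800253  0.20476777] [-179.90755762    0.20318753  156.91003967] 6.525 41.53776739823721
[ 0.45  -0.25   0.205] [ 2.91 11.59 -0.05]
[ 0.45  -0.1    0.205] [ 8.79 25.39 -0.1 ]
[0.5 0.  0.2] [ 8.11 36.55  0.39]
[0.571 0.009 0.18 ] [ 1.97 40.18  2.4 ]
```

```bash
python3 -m creep '{"offset":[[1,4,0],[2,8,0],[2.9,11.6,0],[4.9,16.2,0],[6.8,20.8,0],[8.8,25.4,0],[10.7,30,0],[12.7,34.6,0],[9.2,36.5,0.3],[5.6,38.3,0.3],[2,40.2,0.3],[2,40.2,0.3],[2,40.2,0.3],[2,40.2,0.3]],"rotation":[[0,0,0],[0,0,0],[0,0,0],[0,0,0],[0,0,-5],[0,0,-10],[0,0,-19],[0,0,-28],[0,0,-28],[0,0,-28],[0,0,-28],[0,0,-28],[0,0,-28],[0,0,-28]],"hand":[3.8,3.8,3.8,3.8,3.8,3.8,3.8,3.8,3.8,3.8,3.8,3.8,3.8,3.8]}'
python3 - <<'E'
from h import *
s=ctrl.get_state();print(s['ee_pos'],s['orientation'],s['joint_positions'],s['wrist_force'],s['gripper_width']*94)
k=ctrl.calibration('wrist');im=ctrl.capture('wrist')
th=np.radians(4.97);c,sn=np.cos(th),np.sin(th)
J=lambda x,y,z:np.array([.5416+c*x-sn*y,-.0013+sn*x+c*y,z])
pts=[J(.09,.085,.045),J(.09,-.05,.045),J(-.09,-.05,.045),J(-.09,.085,.045),J(.015,-.155,.045),J(-.075,-.155,.045),J(-.073,0,.057),J(.065,-.021,.059),J(.045,-.021,.059),J(-.045,-.021,.059),J(-.065,-.021,.059),J(-.05,.12,.059),J(-.05,.041,.059)]
big=im.copy()
for q in proj('wrist',pts,k): cv2.circle(big,tuple(np.round(q).astype(int).tolist()),1,(0,0,255),-1)
cv2.imwrite('pics/w2.png',cv2.resize(big[:,60:580],None,fx=1.5,fy=1.5,interpolation=cv2.INTER_CUBIC))
np.save('k2.npy',k,allow_pickle=True)
E
```

```text
time_s: 8.28
ee_pos: [0.5689, 0.0103, 0.2]
orientation: [180.0, -0.0, -175.1]
wrist_force: [0.3, -0.4, 0.2]
gripper_width: 0.442
[0.56891767 0.01033128 0.20003018] [ 1.79995786e+02 -1.37161750e-02 -1.75101969e+02] [-4.66950649e+00  7.50064959e+00  7.64076860e+01  1.88619332e-03
  9.61058901e+01 -9.95673367e+01] [ 0.3234024  -0.4298902   0.21541204] 41.501525938451
```

View pics/w2.png

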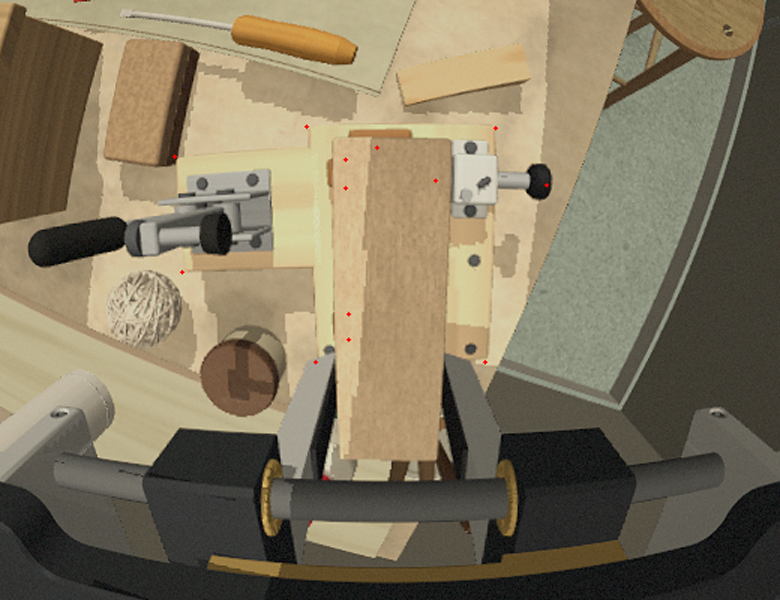

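Run:
```python
from h import *
k=np.load('k2.npy',allow_pickle=True).item()
px=np.array([(308,125),(496,124),(178,157),(187,268),(492,360)])/1.5+[60,0]-.5*(1-1/1.5)
W=onplane('wrist',px,.045,k)[:,:2]
J=np.array([(-90,-50),(-90,85),(-75,-155),(15,-155),(90,85)])/1000
print(fit2(J,W))
kn=np.array([547,182])/1.5+[60,0]; print(onplane('wrist',kn,.059,k))
m=ctrl.recognise('wrist','knob_face');print(m[:1])
# strip in hand: centreline end px
e=np.array([(333,139),(450,139),(341,459),(437,459)])/1.5+[60,0]-.17
print(np.round(onplane('wrist',e,.2-.003+.018,k),4))
```

```text
(np.float64(5.543602508573824), array([0.53953605, 0.00204707]), array([[-0.4,  1.5],
       [-0.2,  1.7],
       [-0.6, -0.7],
       [ 2.4, -1.2],
       [-1.3, -1.3]]))
[[0.47962141 0.11497934 0.059     ]]
[{'centre': [0.4863, 0.1029, 0.0653], 'conf': 0.56}]
[[ 0.4756 -0.0179  0.215 ]
 [ 0.472   0.023   0.215 ]
 [ 0.6047 -0.0078  0.215 ]
 [ 0.6012  0.0333  0.215 ]]
```

```bash
python3 -m creep '{"offset":[[-0.1,0.2,3],[-0.1,0.2,7],[-0.1,0.2,10],[-0.1,0.2,12],[-0.1,0.2,13.5],[-0.1,0.2,14.5],[-0.1,0.2,14.9],[-0.1,0.2,15],[-0.1,0.2,15.1],[-0.1,0.2,15.1],[-0.1,0.2,15.1]],"rotation":[[0,0,-0.6],[0,0,-0.6],[0,0,-0.6],[0,0,-0.6],[0,0,-0.6],[0,0,-0.6],[0,0,-0.6],[0,0,-0.6],[0,0,-0.6],[0,0,-0.6],[0,0,-0.6]],"hand":[3.8,3.8,3.8,3.8,3.8,3.8,3.8,3.8,3.8,3.8,3.8]}'
```

```text
time_s: 9.75
ee_pos: [0.5709, 0.0125, 0.0493]
orientation: [-180.0, 0.0, -174.5]
wrist_force: [0.2, 0.1, -0.7]
gripper_width: 0.444
```

```bash
python3 -m creep '{"offset":[[0,0,0.1],[0,0,0.2],[0,0,0.2]],"rotation":[[0,0,0],[0,0,0],[0,0,0]],"hand":[3.8,3.8,3.8]}'
```

```text
time_s: 10.12
ee_pos: [0.5709, 0.0125, 0.0479]
orientation: [-180.0, 0.0, -174.5]
wrist_force: [-2.0, -0.5, 4.5]
gripper_width: 0.445
```

```bash
python3 -m creep '{"offset":[[0,0,0],[0,0,0],[0,0,0],[0,0,0],[0,0,-2],[0,0,-6],[0,0,-10],[0,0,-14.5],[0,0,-14.5],[0,0,-14.5]],"rotation":[[0,0,0],[0,0,0],[0,0,0],[0,0,0],[0,0,0],[0,0,0],[0,0,0],[0,0,0],[0,0,0],[0,0,0]],"hand":[6.5,6.5,6.5,6.5,6.5,6.5,6.5,6.5,6.5,6.5]}'
python3 - <<'E'
from h import *
s=ctrl.get_state();print(s['ee_pos'],s['orientation'],s['gripper_width']*94)
k=ctrl.calibration('wrist');im=ctrl.capture('wrist')
th=np.radians(5.3);R=np.array([[np.cos(th),-np.sin(th)],[np.sin(th),np.cos(th)]]);t=np.array([.540,.0012])
a=rect('wrist','strip',.063,k);print(a,(np.array(a[1][0])/1000-t)@R)
p=s['ee_pos']
J=lambda x,y,z:np.r_[R@[x,y]+t,z]
for w in [J(-.05,.15,.2),J(-.05,.15,.052),J(-.05,.128,.052),J(-.05,.106,.052)]: print(np.round(w,3),totool(w-p))
cv2.imwrite('pics/w3.png',cv2.resize(im[:,60:580],None,fx=1.5,fy=1.5,interpolation=cv2.INTER_CUBIC))
E
```

```text
time_s: 11.38
ee_pos: [0.5703, 0.0125, 0.191]
orientation: [180.0, -0.1, -174.5]
wrist_force: [0.0, 0.4, -0.7]
gripper_width: 0.692
[0.57031242 0.01252494 0.19099908] [ 1.79982907e+02 -6.33065138e-02 -1.74488059e+02] 65.03937580167985
(0.55, ((539.947021484375, 9.310308456420898), (130.29234313964844, 43.315940856933594), 4.687163829803467)) [0.0006964  0.00808053]
[0.476 0.146 0.2  ] [ 8.07 14.18 -0.86]
[0.476 0.146 0.052] [ 8.02 14.17 13.94]
[0.478 0.124 0.052] [ 8.02 11.97 13.94]
[0.48  0.102 0.052] [ 8.03  9.77 13.94]
```

View pics/w3.png

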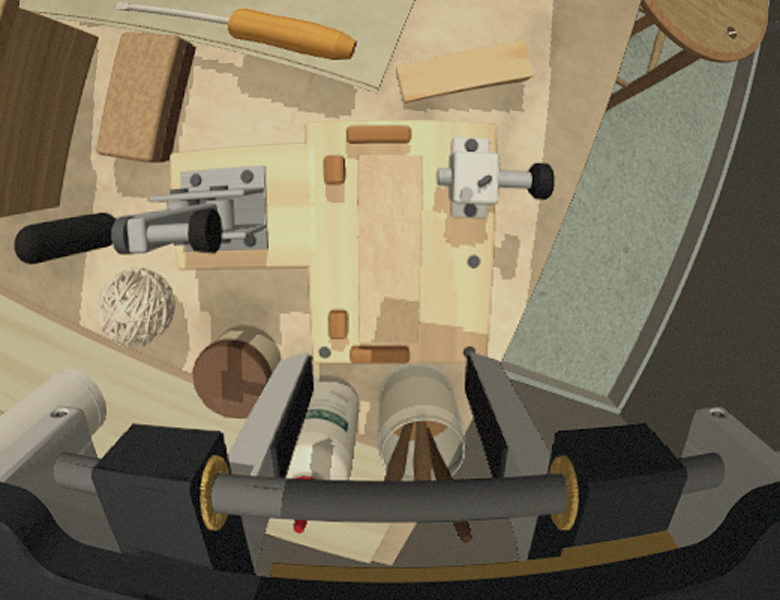

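```bash
python3 -m creep '{"offset":[[2.5,4.5,-0.9],[5,9,-0.9],[8,14.2,-0.9],[8,14.2,-0.9],[8,14.2,-0.9],[8,14.2,-0.9],[8,14.2,-0.9],[8,14.2,-0.9],[8,14.2,-0.9],[8,14.2,3],[8,14.2,8],[8,14.2,12],[8,14.2,14.2],[8,14.2,14.2],[8,14.2,14.2]],"rotation":[[0,0,10],[0,0,20],[0,0,30],[0,0,40],[0,0,50],[0,0,60],[0,0,70],[0,0,80],[0,0,90],[0,0,90],[0,0,90],[0,0,90],[0,0,90],[0,0,90],[0,0,90]],"hand":[6.5,4,2,0,0,0,0,0,0,0,0,0,0,0,0]}' 20
python3 - <<'E'
from h import *
s=ctrl.get_state();p=np.array(s['ee_pos']);th=np.radians(5.3);R=np.array([[np.cos(th),-np.sin(th)],[np.sin(th),np.cos(th)]]);t=np.array([.540,.0012])
print((p[:2]-t)@R,p[2],s['orientation'],s['joint_positions'],s['gripper_width'])
for y in (.128,.111): print(totool(np.r_[R@[-.05,y]+t,p[2]]-p))
E
```

```text
time_s: 13.35
ee_pos: [0.4776, 0.1462, 0.0502]
orientation: [180.0, -0.0, 95.5]
wrist_force: [-0.1, -0.3, -0.8]
gripper_width: 0.004
[-0.04875273  0.15018459] 0.05021753482976718 [ 1.79992202e+02 -8.01581250e-03  9.55148775e+01] [1.05130565e+01 3.47129404e+00 9.82241670e+01 7.46104524e-03
 7.82960721e+01 4.99666655e+00] 0.004450897967018464
[-2.22 -0.13 -0.  ]
[-3.92 -0.14 -0.  ]
```

```bash
python3 -m creep '{"offset":[[-0.8,-0.1,0],[-1.6,-0.1,0],[-2.1,-0.1,0],[-2.5,-0.1,0],[-2.9,-0.1,0],[-3.2,-0.1,0],[-3.5,-0.1,0],[-3.7,-0.1,0]],"rotation":[[0,0,0],[0,0,0],[0,0,0],[0,0,0],[0,0,0],[0,0,0],[0,0,0],[0,0,0]],"hand":[0,0,0,0,0,0,0,0]}'
python3 - <<'E'
from h import *
ctrl.capture('top');
for n in ('knob_face',): print(ctrl.recognise('top',n)[:1])
E
```

```text
time_s: 14.35
ee_pos: [0.4801, 0.1089, 0.0501]
orientation: [180.0, 0.1, 95.5]
wrist_force: [0.2, -0.3, 0.4]
gripper_width: 0.002
[]
```

```bash
python3 -m creep '{"offset":[[2,0,0],[4,0,-2],[4,0,-7],[3,-2,-12],[0,-5,-15.5],[-4,-8,-15.5],[-9,-9,-15.5],[-14,-9,-15.5],[-14,-9,-15.5],[-14,-9,-15.5]],"rotation":[[0,0,0],[0,0,0],[0,0,0],[0,0,0],[0,0,0],[0,0,0],[0,0,0],[0,0,0],[0,0,0],[0,0,0]],"hand":[0,0,0,0,0,0,0,0,0,0]}'
python3 - <<'E'
from h import *
s=ctrl.get_state();th=np.radians(5.3);R=np.array([[np.cos(th),-np.sin(th)],[np.sin(th),np.cos(th)]]);t=np.array([.540,.0012])
k=ctrl.calibration('wrist');im=ctrl.capture('wrist');print((np.array(s['ee_pos'][:2])-t)@R,s['ee_pos'])
np.save('k4.npy',k,allow_pickle=True)
a=rect('wrist','strip',.063,k);print(a,a and (np.array(a[1][0])/1000-t)@R)
r=ctrl.recognise('wrist','knob_face');print(r[:1],r and (np.array(r[0]['centre'])[:2]-t)@R)
cv2.imwrite('pics/w4.png',cv2.resize(im[:,60:580],None,fx=1.5,fy=1.5,interpolation=cv2.INTER_CUBIC))
E
```

```text
time_s: 15.7
ee_pos: [0.4036, -0.0388, 0.2047]
orientation: [-180.0, -0.0, 95.5]
wrist_force: [0.1, -0.4, -0.6]
gripper_width: 0.003
[-0.13946962 -0.02721565] [ 0.40364058 -0.03878219  0.20467397]
(0.67, ((600.6029052734375, -284.5428161621094), (33.65751647949219, 96.81948852539062), 22.937715530395508)) [ 0.03394958 -0.29011911]
[{'centre': [0.4829, 0.0783, 0.0641], 'conf': 0.9}] [-0.04973411  0.08204473]
```

View pics/w4.png

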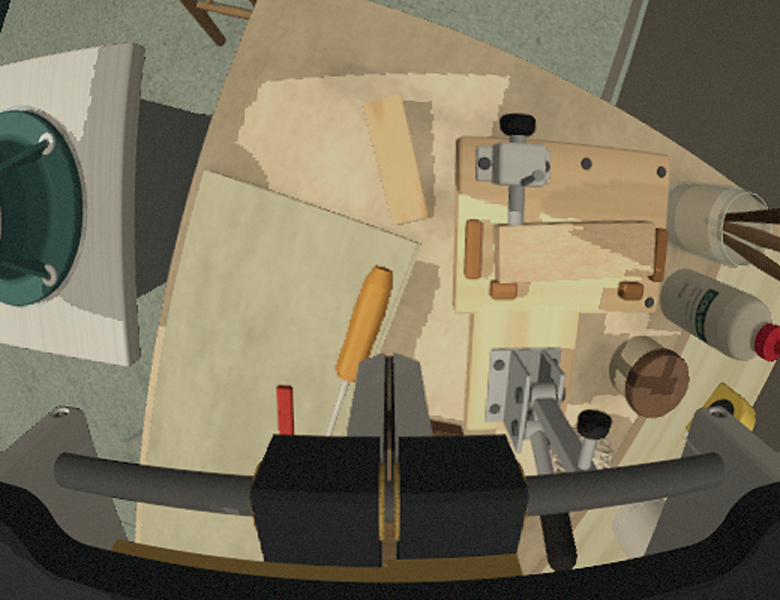

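Run:
```python
from h import *
im=cv2.imread('pics/w4.png');cv2.imwrite('pics/c4.png',cv2.resize(im[200:320,450:680],None,fx=3.4,fy=3.4,interpolation=cv2.INTER_CUBIC))
```

```text
(no output)
```

View pics/c4.png

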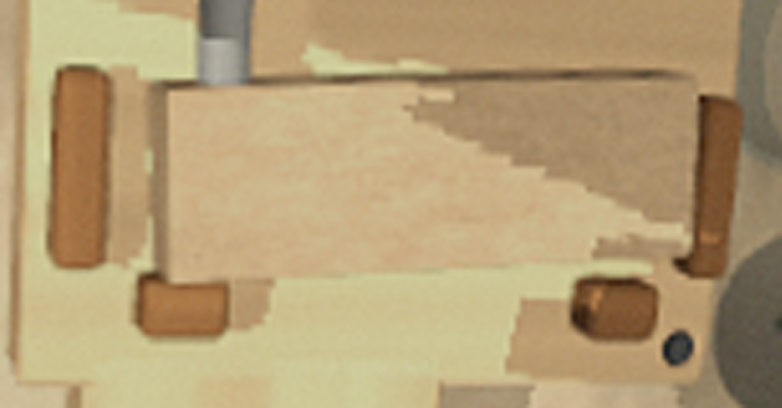

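Run:
```python
from h import *
k=np.load('k4.npy',allow_pickle=True).item();th=np.radians(5.3);R=np.array([[np.cos(th),-np.sin(th)],[np.sin(th),np.cos(th)]]);t=np.array([.540,.0012])
f=lambda c,z:(onplane('wrist',(np.array(c)/3.4+[450,200])/1.5+[60,0]-.25,z,k)[:,:2]-t)@R*1000
print(np.round(f([(168,282),(688,258),(168,90),(690,75)],.063),1));print('fence tops',np.round(f([(183,275),(612,280)],.059),1))
s=ctrl.get_state();p=s['ee_pos'];J=lambda x,y,z:np.r_[R@[x,y]+t,z]
for w in [J(-.09,.06,.2),J(.0,.065,.2),J(.036,.055,.2),J(.036,.055,.054),J(.036,.031,.054)]: print(totool(w-p))
```

```text
[[-60.  -22.2]
 [ 69.3 -14.4]
 [-62.1  18.9]
 [ 64.4  28.4]]
fence tops [[-55.7 -21.6]
 [ 50.9 -21.1]]
[8.6  4.97 0.48]
[ 9.05 13.97  0.48]
[ 8.03 17.57  0.48]
[ 8.02 17.57 15.08]
[ 5.62 17.56 15.08]
```

```bash
python3 -m creep '{"offset":[[4,2,0],[8.6,5,0.3],[8.8,9.5,0.3],[9,14,0.3],[8.5,17.3,0.3],[8.5,17.3,0.3],[8.5,17.3,0.3],[8.5,17.3,0.3],[8.5,17.3,3],[8.5,17.3,8],[8.5,17.3,12],[8.5,17.3,14.2],[8.5,17.3,15.1],[8.5,17.3,15.1],[8.5,17.3,15.1]],"rotation":[[0,0,-10],[0,0,-20],[0,0,-30],[0,0,-40],[0,0,-50],[0,0,-60],[0,0,-70],[0,0,-80],[0,0,-90],[0,0,-90],[0,0,-90],[0,0,-90],[0,0,-90],[0,0,-90],[0,0,-90]],"hand":[0,0,0,0,0,0,0,0,0,0,0,0,0,0,0]}'
python3 - <<'E'
from h import *
s=ctrl.get_state();p=np.array(s['ee_pos']);th=np.radians(5.3);R=np.array([[np.cos(th),-np.sin(th)],[np.sin(th),np.cos(th)]]);t=np.array([.540,.0012])
print((p[:2]-t)@R,p[2],s['orientation'],s['joint_positions'],s['gripper_width'])
E
```

```text
time_s: 17.73
ee_pos: [0.5689, 0.0629, 0.0556]
orientation: [-180.0, 0.2, -174.5]
wrist_force: [-0.4, -0.3, -0.3]
gripper_width: 0.007
[0.03452042 0.05873294] 0.05556665571981424 [-1.79991436e+02  1.59998080e-01 -1.74451090e+02] [ 6.27903071e-01  1.20486812e+01  8.78968977e+01  5.27399426e-03
  7.98942782e+01 -9.49219129e+01] 0.006595023959675169
```

```bash
python3 -m creep '{"offset":[[0,-0.8,0.1],[0,-1.5,0.2],[0,-1.8,0.2],[0,-2.1,0.2],[0,-2.3,0.2],[0,-2.4,0.2],[0,-2.4,0.2]],"rotation":[[0,0,0],[0,0,0],[0,0,0],[0,0,0],[0,0,0],[0,0,0],[0,0,0]],"hand":[0,0,0,0,0,0,0]}'
```

```text
time_s: 18.6
ee_pos: [0.5701, 0.0385, 0.0519]
orientation: [-180.0, -0.0, -174.5]
wrist_force: [0.4, 0.8, 0.3]
gripper_width: 0.005
```

```bash
python3 -m creep '{"offset":[[0,-0.1,0],[0,-0.2,0],[0,-0.2,0]],"rotation":[[0,0,0],[0,0,0],[0,0,0]],"hand":[0,0,0]}'
```

```text
time_s: 18.98
ee_pos: [0.5703, 0.0369, 0.052]
orientation: [180.0, -0.0, -174.5]
wrist_force: [0.4, 1.7, -0.2]
gripper_width: 0.005
```

```bash
python3 -m creep '{"offset":[[0,-0.1,0],[0,-0.1,0]],"rotation":[[0,0,0],[0,0,0]],"hand":[0,0]}'; python3 -m creep '{"offset":[[0,-0.1,0],[0,-0.1,0]],"rotation":[[0,0,0],[0,0,0]],"hand":[0,0]}'
```

```text
time_s: 19.23
ee_pos: [0.5703, 0.0368, 0.0519]
orientation: [179.9, -0.0, -174.5]
wrist_force: [-0.8, 4.5, 1.1]
gripper_width: 0.004
time_s: 19.48
ee_pos: [0.5703, 0.0368, 0.052]
orientation: [179.8, -0.0, -174.5]
wrist_force: [0.1, 7.3, 0.8]
gripper_width: 0.002
```

```bash
python3 -m creep '{"offset":[[0,0.6,0],[0,1.5,-1],[0,1.5,-5],[0,1.5,-10],[0,0,-14.5],[0,0,-14.5],[0,0,-14.5]],"rotation":[[0,0,0],[0,0,0],[0,0,0],[0,0,0],[0,0,0],[0,0,0],[0,0,0]],"hand":[0,0,0,0,0,0,0]}'
python3 - <<'E'
from h import *
s=ctrl.get_state();th=np.radians(5.3);R=np.array([[np.cos(th),-np.sin(th)],[np.sin(th),np.cos(th)]]);t=np.array([.540,.0012])
k=ctrl.calibration('wrist');im=ctrl.capture('wrist');print(s['ee_pos'],s['orientation'])
np.save('k5.npy',k,allow_pickle=True)
a=rect('wrist','strip',.063,k);print(a,a and (np.array(a[1][0])/1000-t)@R)
for n in ('lever_grip','pad_face'):
  r=ctrl.recognise('wrist',n);print(n,[(np.round((np.array(q['centre'])[:2]-t)@R,3),q['centre'][2],q['conf']) for q in r[:1]])
cv2.imwrite('pics/w5.png',cv2.resize(im[50:270,130:430],None,fx=2.6,fy=2.6,interpolation=cv2.INTER_CUBIC))
E
```

```text
time_s: 20.35
ee_pos: [0.5703, 0.0346, 0.1967]
orientation: [-180.0, -0.0, -174.5]
wrist_force: [0.3, 0.2, -0.1]
gripper_width: 0.003
[0.57031002 0.03456745 0.19666988] [-1.79986405e+02 -2.24738849e-02 -1.74502104e+02]
(0.59, ((541.8031005859375, 0.7418746948242188), (130.28277587890625, 44.368141174316406), 4.765655994415283)) [ 0.00175307 -0.00062272]
lever_grip [(array([-0.03 , -0.149]), 0.1712, 0.68)]
pad_face [(array([-0.029, -0.068]), 0.1872, 0.94)]
```

View pics/w5.png

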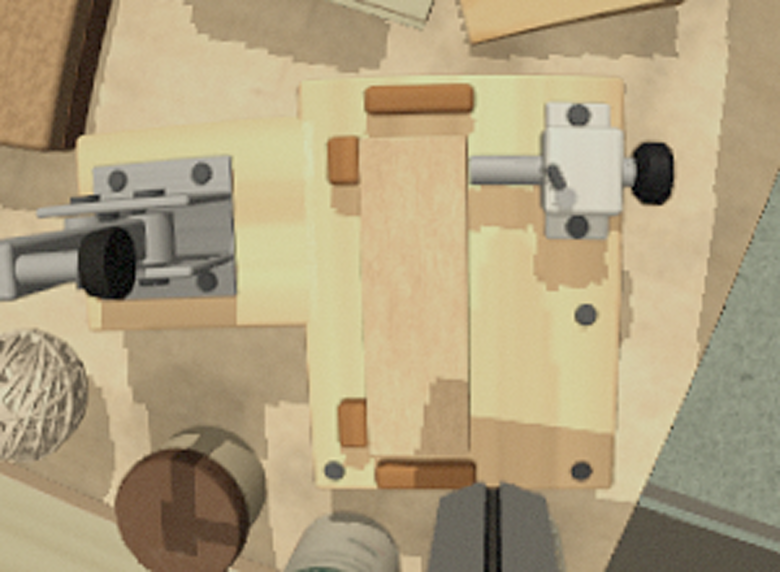

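Run:
```python
from h import *
s=ctrl.get_state();p=np.array(s['ee_pos']);th=np.radians(5.3);R=np.array([[np.cos(th),-np.sin(th)],[np.sin(th),np.cos(th)]]);t=np.array([.540,.0012])
J=lambda x,y,z:np.r_[R@[x,y]+t,z]
print((p[:2]-t)@R)
for w in [J(.033,-.13,.215),J(-.03,-.13,.215)]: print(totool(w-p))
```

```text
[0.03262035 0.03077208]
[  0.03 -16.08  -2.01]
[  6.33 -16.05  -1.99]
```

```bash
python3 -m creep '{"offset":[[0,0,-2],[0,-4,-2],[0,-8,-2],[0,-12,-2],[0,-16,-2],[0,-16,-2],[0,-16,-2],[0,-16,-2],[0,-16,-2],[3,-16,-2],[6.3,-16,-2],[6.3,-16,-2],[6.3,-16,-2]],"rotation":[[0,0,10],[0,0,20],[0,0,30],[0,0,40],[0,0,50],[0,0,60],[0,0,70],[0,0,80],[0,0,89.8],[0,0,89.8],[0,0,89.8],[0,0,89.8],[0,0,89.8]],"hand":[0,0,0,0,0,0,0,0,0,0,0,0,0]}'
python3 - <<'E'
from h import *
s=ctrl.get_state();p=np.array(s['ee_pos']);th=np.radians(5.3);R=np.array([[np.cos(th),-np.sin(th)],[np.sin(th),np.cos(th)]]);t=np.array([.540,.0012])
J=lambda x,y,z:np.r_[R@[x,y]+t,z]
print((p[:2]-t)@R,p[2],s['orientation'],s['joint_positions'])
print(totool(J(-.03,-.13,.16)-p))
for d in (25,35,45,55,65,75,82,88,92,96,99):
    a=np.radians(d);y=-.125-.08*np.sin(a)+.01*np.cos(a)+.008;z=.091+.08*np.cos(a)+.01*np.sin(a)-max(0,.008*(1-(d-25)/30))
    print(d,totool(J(-.03,y,z)-p))
E
```

```text
time_s: 22.18
ee_pos: [0.5237, -0.1306, 0.2165]
orientation: [180.0, -0.0, 95.7]
wrist_force: [-0.3, 0.2, 0.3]
gripper_width: 0.007
[-0.02839888 -0.12969928] 0.21647748667105066 [ 1.79999854e+02 -2.25829098e-02  9.57192759e+01] [-2.00322044e+01  3.58421084e+00  7.88040348e+01  2.05855559e-02
  9.76214336e+01 -2.57487518e+01]
[-0.03 -0.16  5.65]
25 [-1.21 -0.17  5.67]
35 [-2.5  -0.18  5.95]
45 [-3.68 -0.19  6.45]
55 [-4.71 -0.19  7.14]
65 [-5.56 -0.2   8.26]
75 [-6.2  -0.21  9.51]
82 [-6.52 -0.21 10.44]
88 [-6.69 -0.21 11.27]
92 [-6.76 -0.21 11.82]
96 [-6.79 -0.21 12.39]
99 [-6.79 -0.21 12.81]
```

```bash
python3 -m creep '{"offset":[[0,-0.2,3],[0,-0.2,5.6],[-0.6,-0.2,5.7],[-1.2,-0.2,5.7],[-1.9,-0.2,5.8],[-2.5,-0.2,6],[-3.1,-0.2,6.2],[-3.7,-0.2,6.5],[-3.7,-0.2,6.5]],"rotation":[[0,0,0],[0,0,0],[0,0,0],[0,0,0],[0,0,0],[0,0,0],[0,0,0],[0,0,0],[0,0,0]],"hand":[0,0,0,0,0,0,0,0,0]}'
python3 - <<'E'
from h import *
cv2.imwrite('pics/s6.png',ctrl.capture('side')[120:280,200:400])
E
```

```text
time_s: 23.3
ee_pos: [0.5248, -0.1686, 0.1517]
orientation: [-180.0, 0.0, 95.7]
wrist_force: [0.5, 0.2, 0.4]
gripper_width: 0.007
```

View pics/s6.png

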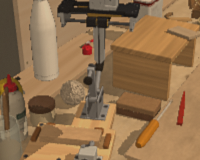

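```bash
python3 -m creep '{"offset":[[-0.5,0,0.3],[-1,0,0.7],[-1.5,0,1.2],[-1.9,0,1.8],[-2.2,0,2.4],[-2.5,0,3],[-2.7,0,3.5],[-2.7,0,3.5]],"rotation":[[0,0,0],[0,0,0],[0,0,0],[0,0,0],[0,0,0],[0,0,0],[0,0,0],[0,0,0]],"hand":[0,0,0,0,0,0,0,0]}'
```

```text
time_s: 24.35
ee_pos: [0.5274, -0.1952, 0.1163]
orientation: [-180.0, 0.0, 95.7]
wrist_force: [0.2, -0.2, 0.1]
gripper_width: 0.005
```

```bash
python3 -m creep '{"offset":[[-0.2,0,0.5],[-0.3,0,0.9],[-0.3,0,1.2],[-0.3,0,1.2]],"rotation":[[0,0,0],[0,0,0],[0,0,0],[0,0,0]],"hand":[0,0,0,0]}'
```

```text
time_s: 24.85
ee_pos: [0.5282, -0.1982, 0.1054]
orientation: [180.0, 0.1, 95.7]
wrist_force: [-0.6, -1.1, 3.8]
gripper_width: 0.011
```

Resistance of 3.8 N upward: the lever is under the fingertip. Push on over dead centre.

```bash
python3 -m creep '{"offset":[[0,0,0.3],[0,0,0.6],[0,0,0.9],[0,0,1.2],[0,0,1.4],[0,0,1.4]],"rotation":[[0,0,0],[0,0,0],[0,0,0],[0,0,0],[0,0,0],[0,0,0]],"hand":[0,0,0,0,0,0]}'
```

```text
time_s: 25.6
ee_pos: [0.5278, -0.1968, 0.0916]
orientation: [-180.0, -0.1, 95.7]
wrist_force: [-2.8, 0.1, 6.7]
gripper_width: 0.003
```

```bash
python3 -m creep '{"offset":[[0,0,0.2],[0,0,0.3],[0,0,0.3]],"rotation":[[0,0,0],[0,0,0],[0,0,0]],"hand":[0,0,0]}'
```

```text
time_s: 25.98
ee_pos: [0.5279, -0.1969, 0.0911]
orientation: [179.9, -0.0, 95.7]
wrist_force: [-4.1, 2.4, 15.0]
gripper_width: 0.003
```

```bash
python3 -m creep '{"offset":[[0,0,-1],[0,0,-4],[0,0,-8],[0,0,-11.5],[0,0,-11.5],[0,0,-11.5]],"rotation":[[0,0,0],[0,0,0],[0,0,0],[0,0,0],[0,0,0],[0,0,0]],"hand":[0,0,0,0,0,0]}'
python3 - <<'E'
from h import *
th=np.radians(5.3);R=np.array([[np.cos(th),-np.sin(th)],[np.sin(th),np.cos(th)]]);t=np.array([.540,.0012])
im=ctrl.capture('wrist')
for n in ('lever_grip','pad_face','knob_face','strip'):
  r=ctrl.recognise('wrist',n);print(n,[(np.round((np.array(q['centre'])[:2]-t)@R,3),q['centre'][2],q['conf']) for q in r[:1]])
cv2.imwrite('pics/w7.png',cv2.resize(im[:,60:580],None,fx=1.5,fy=1.5,interpolation=cv2.INTER_CUBIC))
E
```

```text
time_s: 26.72
ee_pos: [0.5273, -0.1969, 0.2009]
orientation: [-179.9, -0.1, 95.7]
wrist_force: [-0.0, 0.7, -0.3]
gripper_width: 0.005
lever_grip [(array([-0.028, -0.156]), 0.0921, 0.9)]
pad_face [(array([ 0.013, -0.004]), 0.0634, 0.58)]
knob_face []
strip [(array([ 0.014, -0.004]), 0.0622, 0.86)]
```

View pics/w7.png

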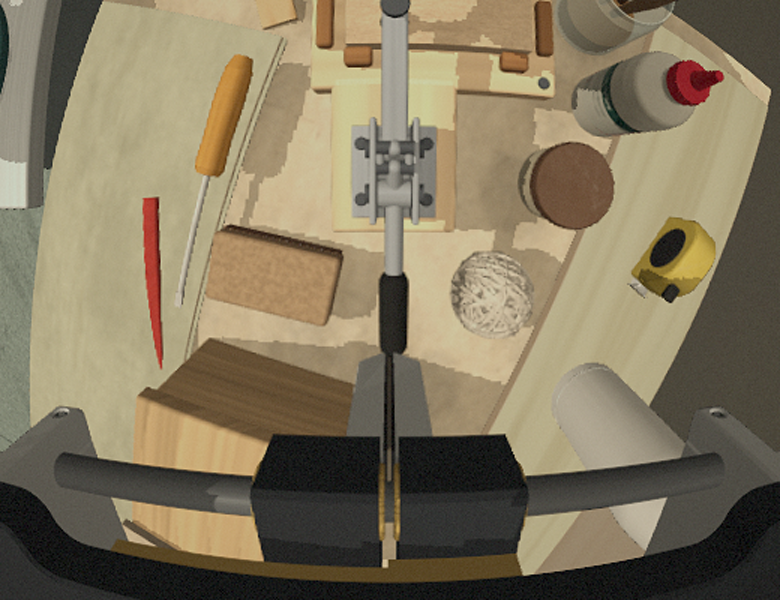

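Run:
```python
from h import *
th=np.radians(5.3);R=np.array([[np.cos(th),-np.sin(th)],[np.sin(th),np.cos(th)]]);t=np.array([.540,.0012])
for c in ('side','top'):
  ctrl.capture(c)
  for n in ('knob_face','lever_grip','strip','screwdriver','wood_chip','wedge','cork_block'):
    r=ctrl.recognise(c,n);print(c,n,[(np.round((np.array(q['centre'])[:2]-t)@R,3),np.round(q['centre'],3),q['conf']) for q in r[:1]])
s=ctrl.get_state();print(s['wrist_force'],s['time_s'])
```

```text
side knob_face [(array([-0.049,  0.102]), array([0.482, 0.098, 0.063]), 0.51)]
side lever_grip [(array([-0.137,  0.081]), array([0.396, 0.07 , 0.015]), 0.61)]
side strip [(array([0.005, 0.013]), array([0.544, 0.015, 0.066]), 0.69)]
side screwdriver [(array([-0.16, -0.06]), array([ 0.386, -0.073,  0.037]), 0.69)]
side wood_chip [(array([-0.027, -0.182]), array([ 0.53 , -0.183,  0.087]), 0.73)]
side wedge [(array([-0.136,  0.083]), array([0.397, 0.071, 0.017]), 0.86)]
side cork_block [(array([-0.124, -0.174]), array([ 0.433, -0.183,  0.038]), 0.73)]
top knob_face [(array([-0.05 ,  0.084]), array([0.482, 0.08 , 0.063]), 0.65)]
top lever_grip [(array([-0.032, -0.143]), array([ 0.522, -0.144,  0.092]), 0.57)]
top strip [(array([ 0.006, -0.004]), array([ 0.546, -0.002,  0.061]), 0.69)]
top screwdriver []
top wood_chip [(array([-0.227, -0.4  ]), array([ 0.351, -0.418,  0.141]), 0.84)]
top wedge [(array([-0.134,  0.066]), array([0.401, 0.055, 0.016]), 0.78)]
top cork_block [(array([-0.137, -0.188]), array([ 0.421, -0.198,  0.034]), 0.92)]
[ 0.26936674 -1.91358183  0.71967529] 27.775
```

```bash
python3 -c "
from cell import ctrl
print(ctrl.hand_in())"
```

```text
the job is handed in; nothing more can be done
None
```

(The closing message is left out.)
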